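# Tell the part-used jar from the full one by weight and load the dispenser in order of use

### The arm

A 6-joint arm with a two-finger parallel gripper is mounted at the origin on the work surface. World frame = base frame: x ahead of the robot, y to its left, z up, the work surface at z = 0. Lengths are in m, angles in degrees, forces in N, time in s.
With the tool pointing down it reaches from about 0.35 to 0.875 m from the base axis. Payload 4.2 kg.
Tool frame: the origin (TCP) lies midway between the tips of the shut fingers; the grasp point (between the pads) lies 19 mm behind it; y points along the fingers, z is the direction in which the jaws open and shut, and the axes are right-handed (so a half turn about y gives the same grasp; the last joint's range is limited). The gripper opens to 87 mm and grips with 3 to 60 N. Pads are 19 mm wide; open, the fingers measure 117 mm over their backs; the gripper's body (75 mm by 190 mm) begins 51 mm behind the grasp point.
Start: joints at [79.733, 22.042, 0.453, 0, -68.411, -14.817], TCP at [0.265, 0.566, 0.223] pointing down, gripper open.
Joint ranges: [-179.83, 179.83], [-69.29, 118.12], [-61.27, 80.66], [-181.25, 117.63], [-171.15, -9.14], [-177.46, 177.46]. Speed limits (degrees/s): [159.86, 159.86, 180, 180, 180, 180].

### API

Orientations are given as [roll, pitch, yaw] about the fixed x, y, z axes, in that order (R = Rz(yaw) Ry(pitch) Rx(roll)).
In Python, from workcell import env gives the robot as it stands. The module is installed in compiled form; this text tells all that it offers. Calls block until the motion is done:
- env.goto(position, orientation): joint-space move of the TCP to a pose.
- env.move_straight(position, rotation=None, rate=0.15, force_limit=None): straight line of the TCP; rotation=None keeps the orientation; rate is the mean speed in m/s. With force_limit (N) it stops when the force on the tool has changed by that much, and returns True; else False.
- env.set_joints(angles): joint-space move.
- env.gripper_to(opening, grasp_force=None): opening from 0.0 (shut) to 1.0 (fully open); grasp_force is the grip in N (None keeps the last); returns when the fingers have stopped.
- env.dwell(seconds).
- env.inverse_kinematics(position, orientation): joint angles nearest the present ones, or None.
- env.read_state(): the state.
- env.grab_frame(name): name is "scene" or "side" or "wrist"; returns a dict with "image" (400x640x3 uint8, blue, green, red), "fx", "fy", "cx", "cy" (pixels), "position" and "orientation" of the camera in the world. Camera axes: x right, y up, looking along -z (the intrinsics and any distortion apply to the point x, -y, -z); pixel columns grow to the right and rows downward; lengths in m; the calibration is good to about 2 mm. A picture is of the moment at which its call begins. There is no depth.
A pose or a line that the arm cannot do raises env.Unreachable and nothing moves.
- env.close_job(): hands the job in, once; it reports no verdict.
Trained networks look in a picture, given as the dict that the camera call returned (one of the last four; its "shot" number tells which), for a name from the list of things; names that differ only in an ending like _2 or _b are one class to them, and where a whole thing is asked for, a point or a joint stands for the part that bears it (a point fixed in the world has none). Each returns a list of dicts, best first, with "score" (0 to 1); they miss things now and then, are a little off and sometimes report something else, mostly with a low value. They report only what shows in the picture. A call takes as long as a camera call. They do not tell look-alikes from the thing itself.
- env.search_frame(picture, thing): "xyz" ([x, y, z] in m, in world coordinates, good to about 4 mm: the middle of the surface that is visible of it).
- env.trace(picture, thing): "mask" (400x640 bool, what is visible of it).
The state is a dict: "clock": time; "joint_positions": joint angles; "qvel": joint speeds; "joint_torque": joint torques, N m; "position": TCP position; "tool_rot": TCP orientation; "force": force on the tool from outside, world axes, zero at the start; "wrist_torque": the same for the moment, N m; "opening": opening from 0.0 (shut) to 1.0 (fully open).
Only numpy, scipy, OpenCV 4.12 (cv2) and the standard library are available. Lean on these libraries where they do the work, as an engineer would, in place of code of your own. Each camera call takes 0.05 s, during which the arm holds its last target.

### The job

The two green-lidded jars in the steel tray look alike, but one is full and the other part-used: lift one clear of the tray to feel its weight and stand it on the counter, then lift the other clear to compare. Load both upright into the free lane of the gravity-feed dispenser through its open upper end, the lighter, part-used jar first, let go so that it runs down to the front stop and will be used first, and only then the full one, to run down behind it. Keep the jars upright and leave the mortar and the other things in the tray where they stand.

Things in the scene. Friction and masses are not known exactly. Their poses are not given: they have to be found in the camera images.
- tray: open stainless tray, fixed, 226 x 286 mm outside (x, y), walls 4 mm thick and 32 mm high, rim overhanging 8 mm, floor 4 mm thick. Origin: centre of its underside, z up. Stands left or right of the robot, turned up to 0.3 rad. The two green-lidded jars, small jar, beaker and sand timer stand in it in any arrangement, 85 mm or more between centres
- jar_a: one of two identical-looking closed upright jars: white body 59 mm across, fixed green lid 62 mm across over the top 22 mm, 88 mm high in all. Origin: centre of the underside, z up. Holds a solid block. One jar is full (0.43 to 0.63 kg in all), the other part-used (0.2 to 0.28 kg); which is which changes from start to start and cannot be seen
- jar_b: the other of the two identical green-lidded jars: same sizes and origin as jar_a
- rack: two-lane gravity-feed dispenser, fixed, aluminium, 240 mm long (x), 152 mm wide (y). Origin: centre of its footprint, on the counter, z up. Stands left or right of the robot, turned up to 0.3 rad. Both lanes slope 8 degrees down towards its +x end, closed there by a stop plate 50 mm high. The lane on its -y side is full of flat blue-lidded tins (34 mm high, part of the rack); the +y lane is free
- lane_load (a point): point on the free lane's wheel bed, mid of its open upper part (rack x -61, y +37, z +51 mm; axes as the rack's): a jar goes in from above with its underside here. Lane 70 mm wide between side plates 29 mm high above the bed. The bed is a row of free wheels: a jar let go rolls down by itself. From rack x 0 to the stop two hoops and two wires roof the lane, 103 mm above the bed
- lane_front (a point): point on the free lane's wheel bed under the centre of a jar that stands against the front stop (rack x +85, y +37, z +30 mm). Axes as the rack's
- lane_second (a point): point on the free lane's wheel bed under the centre of the second jar when it touches the first (62 mm up the lane from lane_front). Axes as the rack's
- small_jar: bystander in the tray: small white jar with white lid, 52 mm in diameter, 58 mm high. Origin: centre of the underside
- beaker: bystander in the tray: clear glass beaker, 50 mm in diameter, 70 mm high. Origin: centre of the underside
- sand_timer: bystander in the tray: sand timer with blue end discs 54 mm in diameter, 95 mm high. Origin: centre of the underside
- mortar: bystander on the counter beyond the tray and the rack: white mortar, 110 mm in diameter, 62 mm high, its pestle standing out to about 100 mm. Origin: centre of the underside
There are look-alikes about, which are no part of the job. What is shaped like the jar_a but orange is not meant.

How it is judged (in metres and radians):
On the way, in this order (a step that is already met when the one before it is completed fails the run):
1. one of the green-lidded jars is held clear of the tray, neither being in the dispenser (((height (world z) of jar_a above 0.035 m and contact force between jar_a and the fingers above 0.8 N and contact force between jar_a and tray below 0.05 N) or (height (world z) of jar_b above 0.035 m and contact force between jar_b and the fingers above 0.8 N and contact force between jar_b and tray below 0.05 N)) and contact force between each of jar_a, jar_b and rack below 0.05 N), for 0.2 s.
2. with that jar standing upright on the counter, out of the tray and let go, the other is held clear of the tray, neither being in the dispenser (((height (world z) of jar_a above 0.035 m and contact force between jar_a and the fingers above 0.8 N and contact force between each of jar_a, jar_b and tray below 0.05 N and height (world z) of jar_b below 0.012 m and contact force between jar_b and the fingers below 0.05 N and angle between jar_b's own z axis and vertical below 0.1 rad) or (height (world z) of jar_b above 0.035 m and contact force between jar_b and the fingers above 0.8 N and contact force between each of jar_b, jar_a and tray below 0.05 N and height (world z) of jar_a below 0.012 m and contact force between jar_a and the fingers below 0.05 N and angle between jar_a's own z axis and vertical below 0.1 rad)) and contact force between each of jar_a, jar_b and rack below 0.05 N), for 0.2 s.
3. the lighter jar stands against the front stop of the free lane, alone, let go (((distance between jar_a and lane_front below 0.012 m and contact force between jar_a and rack between 1.2 and 3.5 N and contact force between jar_a and the fingers below 0.05 N and linear speed of jar_a below 0.02 m/s and angle between jar_a's own z axis and vertical below 0.25 rad and contact force between jar_b and rack below 0.05 N) or (distance between jar_b and lane_front below 0.012 m and contact force between jar_b and rack between 1.2 and 3.5 N and contact force between jar_b and the fingers below 0.05 N and linear speed of jar_b below 0.02 m/s and angle between jar_b's own z axis and vertical below 0.25 rad and contact force between jar_a and rack below 0.05 N))), for 0.2 s.
At the end, for the whole second after the job is handed in: Both green-lidded jars stand upright (within 0.25 rad) and at rest in the free lane: the lighter one against the front stop (origin within 12 mm of lane_front), the heavier one right behind it (within 14 mm of lane_second); which is the heavier is judged by its weight on the rack (over 3.5 N) (((distance between jar_a and lane_front below 0.012 m and distance between jar_b and lane_second below 0.014 m and contact force between jar_b and rack above 3.5 N) or (distance between jar_b and lane_front below 0.012 m and distance between jar_a and lane_second below 0.014 m and contact force between jar_a and rack above 3.5 N)) and linear speed of each of jar_a, jar_b below 0.02 m/s and angle between each of jar_a, jar_b's own z axis and vertical below 0.25 rad); the robot touches nothing.
It fails at once if a bystander (small jar, beaker, sand timer, mortar) is shifted by more than 30 mm or tipped (distance of any of small_jar, beaker, sand_timer, mortar from where it was at the start of the episode above 0.03 m or angle between any of small_jar, beaker, sand_timer, mortar's own z axis and vertical above 0.5 rad).
It fails at once if a green-lidded jar is tipped by more than 40 degrees (angle between any of jar_a, jar_b's own z axis and vertical above 0.7 rad).
It also fails if it takes over 72 s, if anything falls off the work surface, if the arm or the gripper's body presses on something with over 40 N, if the wrist force passes 120 N, or if a joint passes its speed limit or range.

## Working session

There is one attempt and no reset: what is moved stays moved. The work goes in short steps, each a Python script; the robot and the scene stay as the last script left them, time stands still between calls to the robot, and variables do not carry over. Pictures are saved under pics/ and viewed, and the job is handed in when it is done.

```bash
mkdir -p pics
python3 - <<'E'
from workcell import env
import cv2
s=env.read_state(); print({k:s[k] for k in('clock','position','tool_rot','force','opening')})
for n in('scene','side','wrist'):
    p=env.grab_frame(n); cv2.imwrite(f'pics/{n}0.png',p['image'])
    print(n,p['fx'],p['cx'],p['cy'],p['position'],p['orientation'],[k for k in p])
    for t in('jar_a','rack','tray','lane_load','small_jar','beaker','sand_timer','mortar'):
        print(t,[(round(d['score'],2),[round(float(v),3) for v in d['xyz']]) for d in env.search_frame(p,t)])
print(env.read_state()['clock'])
E
```

```text
{'clock': 0.0, 'position': array([0.264695  , 0.56551667, 0.22145465]), 'tool_rot': array([-8.98744102e+01,  5.88749694e-03,  1.54906165e+02]), 'force': array([ 0.60498342,  0.31584291, -0.231096  ]), 'opening': 0.9986048690578299}
scene 389.4546516789204 318.4479617968483 201.7301626226075 [0.87729355 0.48990821 0.69796156] [ 42.16811563  -0.45236936 149.4532792 ] ['image', 'fx', 'fy', 'cx', 'cy', 'position', 'orientation', 'shot']
jar_a [(0.9, [0.391, -0.001, 0.072]), (0.8, [0.366, -0.091, 0.074]), (0.68, [0.618, -0.294, 0.069]), (0.56, [0.494, -0.115, 0.072])]
rack [(0.65, [0.533, 0.229, 0.057])]
tray [(0.61, [0.542, -0.209, 0.001])]
lane_load [(0.68, [0.537, 0.229, 0.058])]
small_jar [(0.79, [0.601, -0.112, 0.055])]
beaker [(0.75, [0.474, -0.309, 0.056])]
sand_timer [(0.73, [0.551, -0.213, 0.07])]
mortar []
side 431.4967902604729 329.03641256881133 197.16194875675777 [ 0.2839796  -0.62413102  0.76884004] [ 44.49739469  -1.07257543 -23.10566662] ['image', 'fx', 'fy', 'cx', 'cy', 'position', 'orientation', 'shot']
jar_a [(0.93, [0.599, -0.325, 0.097]), (0.93, [0.379, -0.033, 0.088]), (0.91, [0.475, -0.148, 0.086]), (0.88, [0.351, -0.129, 0.085]), (0.59, [0.75, 0.026, 0.051])]
rack [(0.61, [0.523, 0.191, 0.061])]
tray [(0.87, [0.536, -0.239, 0.0])]
lane_load [(0.68, [0.527, 0.19, 0.058])]
small_jar [(0.57, [0.594, -0.138, 0.064])]
beaker [(0.89, [0.485, -0.316, 0.051])]
sand_timer [(0.71, [0.54, -0.23, 0.095])]
mortar [(0.6, [0.748, 0.024, 0.048])]
wrist 356.7337640571814 320.97956038671987 200.42257623555682 [0.32601974 0.53805909 0.38630198] [-1.41572295e+01  6.36851605e-03 -1.15147830e+02] ['image', 'fx', 'fy', 'cx', 'cy', 'position', 'orientation', 'shot']
jar_a []
rack []
tray []
lane_load []
small_jar []
beaker []
sand_timer []
mortar []
1.35
```

View pics/scene0.png

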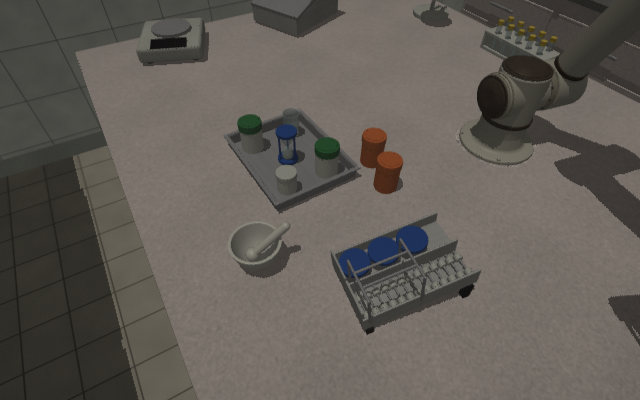

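View pics/side0.png

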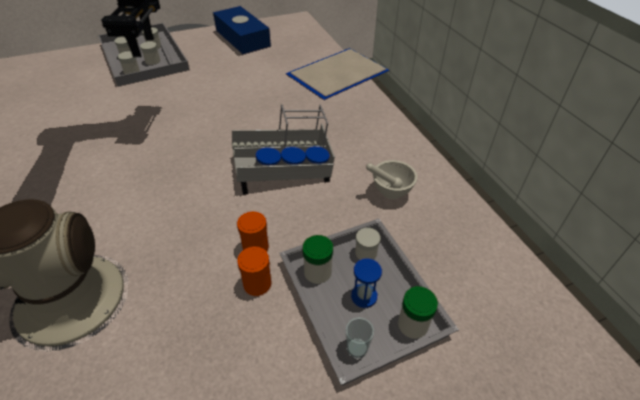

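```bash
cat > h.py <<'E'
import numpy as np, cv2
from scipy.spatial.transform import Rotation as Rn
from scipy.optimize import least_squares
def R(o): return Rn.from_euler('xyz',o,degrees=True)
def proj(p,X):
    X=np.atleast_2d(X); c=R(p['orientation']).inv().apply(X-np.array(p['position']))
    return np.c_[p['cx']+p['fx']*c[:,0]/-c[:,2], p['cy']+p['fy']*(-c[:,1])/-c[:,2]]
def pix(p,uv,z):
    uv=np.atleast_2d(uv).astype(float)
    d=np.c_[(uv[:,0]-p['cx'])/p['fx'],-(uv[:,1]-p['cy'])/p['fy'],-np.ones(len(uv))]
    d=R(p['orientation']).apply(d); o=np.array(p['position'])
    return o+d*((z-o[2])/d[:,2])[:,None]
def green(p):
    h=cv2.cvtColor(p['image'],cv2.COLOR_BGR2HSV)
    m=cv2.inRange(h,(45,110,25),(85,255,255))
    n,l,s,c=cv2.connectedComponentsWithStats(m)
    return [(c[i],l==i,s[i,4]) for i in range(1,n) if s[i,4]>80]
th=np.linspace(0,2*np.pi,48,endpoint=False)
def lidhull(p,x,y,z0=0.004):
    P=[]
    for z in(.066,.088): P.append(np.c_[x+.031*np.cos(th),y+.031*np.sin(th),0*th+z+z0])
    return cv2.convexHull(proj(p,np.vstack(P)).astype(np.float32))[:,0]
def feat(poly):
    m=cv2.moments(poly.astype(np.float32)); return np.array([m['m10']/m['m00'],m['m01']/m['m00']])
def fitlid(obs,x0,z0=0.004):
    # obs: list of (picture, centroid)
    f=lambda q:np.concatenate([feat(lidhull(p,q[0],q[1],z0))-c for p,c in obs])
    r=least_squares(f,x0,diff_step=1e-4,x_scale=.01); return r.x,r.fun
E
cat > d.py <<'E'
import pickle
from workcell import env
from h import *
P={n:env.grab_frame(n) for n in('scene','side')}
pickle.dump(P,open('P.pkl','wb'))
for x0 in((.48,-.13),(.61,-.31)):
    for sel in(['scene'],['side'],['scene','side']):
        obs=[]
        for n in sel:
            p=P[n]; g=green(p); u=proj(p,[[*x0,.08]])[0]
            c,m,a=min(g,key=lambda t:np.hypot(*(t[0]-u))); obs.append((p,c))
            hull=lidhull(p,*x0); 
        q,f=fitlid(obs,x0); print(sel,q.round(4),f.round(2),a,cv2.contourArea(hull))
E
python3 d.py
python3 - <<'E'
import cv2
a=cv2.imread('pics/scene0.png')[200:340,310:500];cv2.imwrite('pics/rs.png',cv2.resize(a,None,fx=4,fy=4,interpolation=2))
a=cv2.imread('pics/side0.png')[90:210,210:350];cv2.imwrite('pics/rd.png',cv2.resize(a,None,fx=5,fy=5,interpolation=2))
E
```

```text
['scene'] [ 0.4768 -0.1404] [-0.  0.] 300 504.2416318105534
['side'] [ 0.4824 -0.1329] [ 0. -0.] 712 810.7524906920735
['scene', 'side'] [ 0.4808 -0.1351] [-0.26  1.72 -0.33  1.08] 712 810.7524906920735
['scene'] [ 0.6029 -0.3257] [-0.  0.] 228 443.05770376248984
['side'] [ 0.6073 -0.3158] [ 0. -0.] 938 1035.1936823343858
['scene', 'side'] [ 0.6062 -0.3175] [ 0.11  2.04 -0.03  0.96] 938 1035.1936823343858
```

View pics/rs.png

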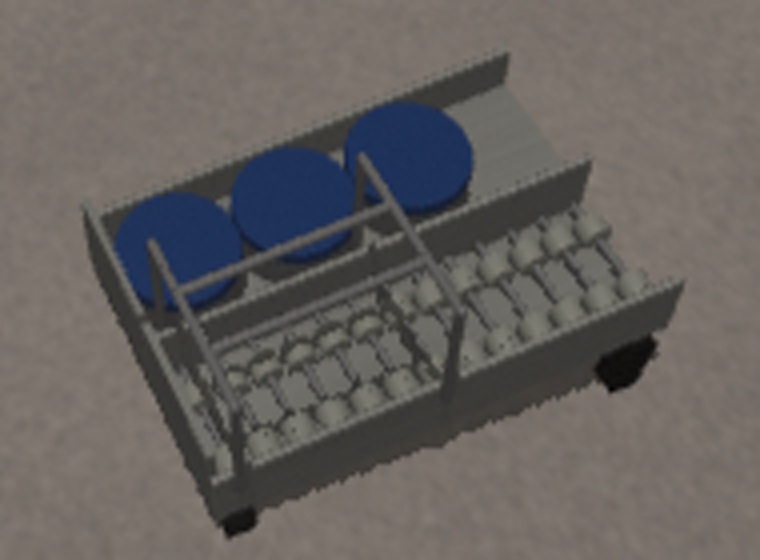

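View pics/rd.png

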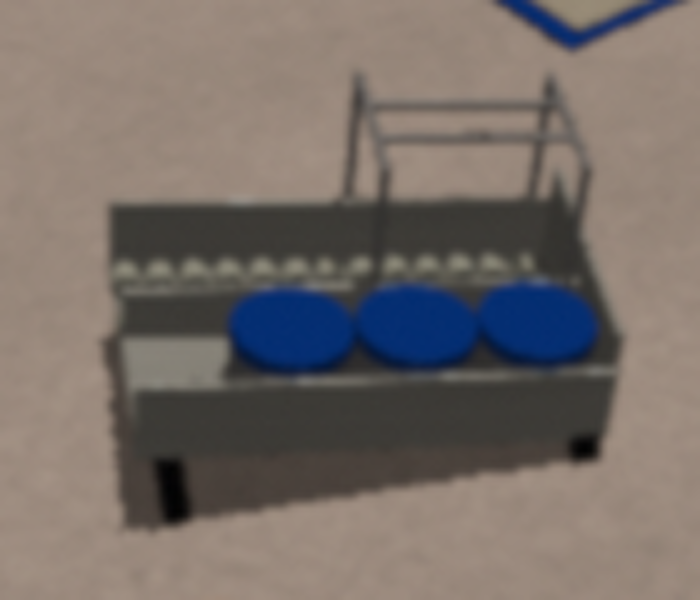

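```bash
cat > a.py <<'E'
import pickle
from workcell import env
from h import *
for yaw in(0,180):
    for pos in([.5,.22,.3],[.48,-.135,.062],[.606,-.318,.062],[.48,.25,.13]):
        q=env.inverse_kinematics(pos,[-90,0,yaw]); print(yaw,pos,None if q is None else np.round(q,1))
W=[]
for yaw,pos in((180,[.46,.22,.30]),):
    env.goto(pos,[-90,0,yaw]); p=env.grab_frame('wrist'); W.append(p)
    cv2.imwrite('pics/w_rack.png',p['image'])
    print(p['position'],p['orientation'],env.read_state()['position'],env.read_state()['clock'])
pickle.dump(W,open('W.pkl','wb'))
E
python3 a.py
```

```text
0 [0.5, 0.22, 0.3] [  40.8   11.7   -3.1   -0.   -75.3 -130.8]
0 [0.48, -0.135, 0.062] [  3.   20.6 -29.   -0.  -40.5 -93. ]
0 [0.606, -0.318, 0.062] [-14.2  35.4  -1.3  -0.  -53.2 -75.8]
0 [0.48, 0.25, 0.13] [  44.7   19.   -18.8   -0.   -52.2 -134.7]
180 [0.5, 0.22, 0.3] [ 40.8  11.7  -3.1   0.  -75.3  49.2]
180 [0.48, -0.135, 0.062] [  3.   20.6 -29.    0.  -40.5  87. ]
180 [0.606, -0.318, 0.062] [-14.2  35.4  -1.3   0.  -53.2 104.2]
180 [0.48, 0.25, 0.13] [ 44.7  19.  -18.8   0.  -52.2  45.3]
[0.52732539 0.22092285 0.46346965] [-1.41772449e+01 -2.70403453e-02 -9.00352276e+01] [0.45982537 0.22069909 0.29965151] 3.0
```

View pics/w_rack.png

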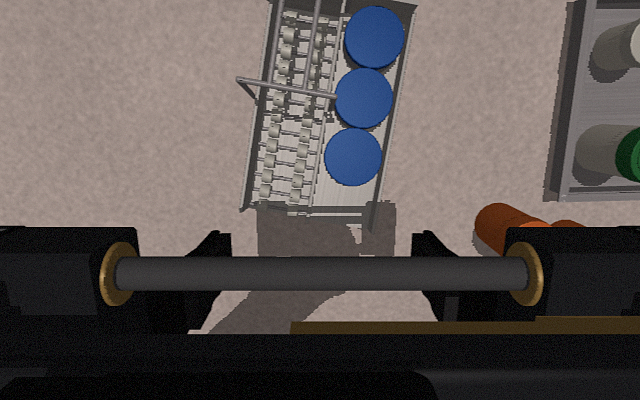

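```bash
cat > a2.py <<'E'
import pickle
from workcell import env
from h import *
env.goto([.56,.20,.30],[-90,0,180]); p=env.grab_frame('wrist')
pickle.dump(p,open('Wr.pkl','wb'))
cv2.imwrite('pics/w_rack2.png',p['image'])
a=p['image'][60:290,210:450]
cv2.imwrite('pics/w_rack2z.png',cv2.resize(p['image'][40:240,190:450],None,fx=3,fy=3,interpolation=2))
E
python3 a2.py
```

```text
(no output)
```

View pics/w_rack2z.png

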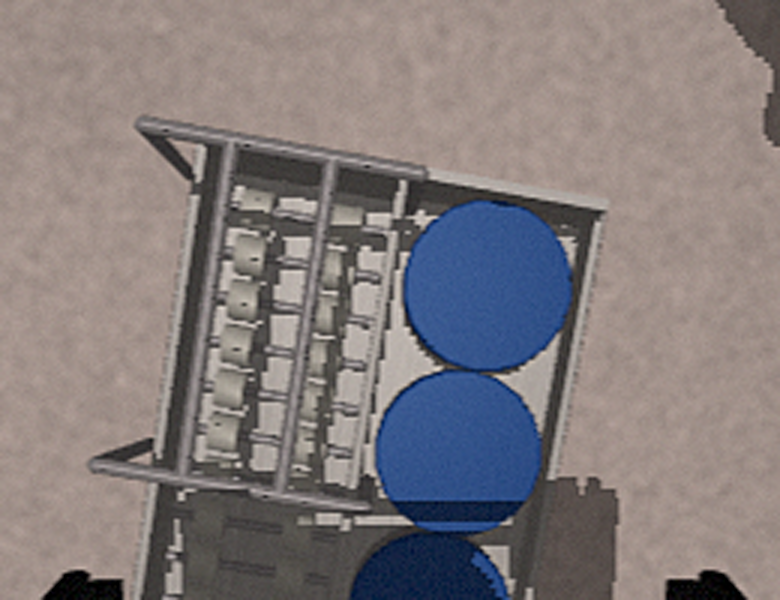

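Run:
```python
import cv2
a=cv2.imread('pics/w_rack.png')[0:240,220:440];cv2.imwrite('pics/w_rack0z.png',cv2.resize(a[50:],None,fx=3.5,fy=3.5,interpolation=2)[:600])
```

```text
(no output)
```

View pics/w_rack0z.png

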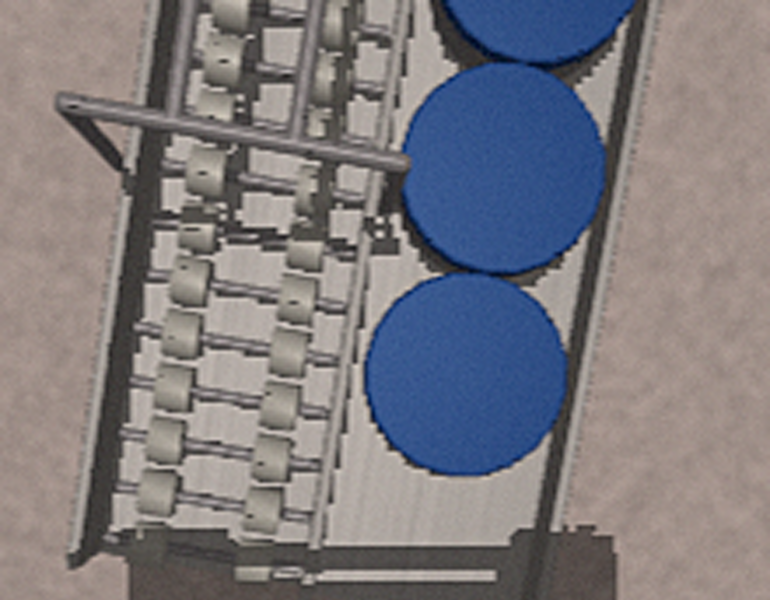

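```bash
cat > fr.py <<'E'
import pickle
from h import *
W0=pickle.load(open('W.pkl','rb'))[0]; W1=pickle.load(open('Wr.pkl','rb')); P=pickle.load(open('P.pkl','rb'))
zt=lambda x:.030+(.085-x)*np.tan(np.radians(8))+.029/np.cos(np.radians(8))
def w(q,X):
    c,s=np.cos(q[2]),np.sin(q[2]); X=np.atleast_2d(X); return np.c_[q[0]+c*X[:,0]-s*X[:,1],q[1]+s*X[:,0]+c*X[:,1],X[:,2]]
z0=lambda l:np.array(l)/3.5+[220,50]
z1=lambda l:np.array(l)/3+[190,40]
lines=[(W0,.074,z0([(77,540),(101,360),(127,190),(155,10)])),(W0,0,z0([(318,540),(350,320),(385,140),(404,10)])),(W0,-.074,z0([(560,520),(600,270),(645,20)])),
(W1,.074,z1([(196,180),(172,350),(152,490)])),(W1,0,z1([(403,190),(358,480)])),(W1,-.074,z1([(598,230),(555,470)]))]
pts=[(W0,(-.12,.074,zt(-.12)),z0([75,556])),(P['scene'],(-.12,.076,zt(-.12)),(481.2,270.8)),(P['scene'],(-.12,0,zt(-.12)),(457.5,240.5)),(P['scene'],(-.12,-.076,zt(-.12)),(437,213.8)),(P['side'],(-.12,.074,zt(-.12)),(232,131)),(W1,(.12,-.076,zt(.12)),z1([605,208])),(P['side'],(.12,-.076,zt(.12)),(333,165))]
def res(q,which='all'):
    r=[]
    for p,y,uv in lines:
        a,b=proj(p,w(q,[(-.12,y,zt(-.12)),(.12,y,zt(.12))])); t=(b-a)/np.hypot(*(b-a)); r.append((uv-a)@np.array([-t[1],t[0]]))
    if which=='p': r=[]
    for p,X,uv in pts: r.append(proj(p,w(q,X))[0]-uv)
    return np.concatenate(r)
r=least_squares(res,[.55,.22,-.2],x_scale=[.1,.1,.1],loss='soft_l1')
print(r.x,np.degrees(r.x[2])); f=res(r.x); print(f[:17].round(1)); print(f[17:].reshape(-1,2).round(1))
q=r.x
for n,X in(('load',(-.061,.037,.051)),('front',(.085,.037,.030))): print(n,w(q,X))
im=W0['image'].copy()
for p,im,nm in((W0,W0['image'].copy(),'o0'),(W1,W1['image'].copy(),'o1')):
    for y in(.074,0,-.074):
        a,b=proj(p,w(q,[(-.12,y,zt(-.12)),(.12,y,zt(.12))])).astype(int); cv2.line(im,tuple(map(int,a)),tuple(map(int,b)),(0,0,255),1)
    cv2.imwrite(f'pics/{nm}.png',im)
np.save('rack.npy',q)
E
python3 fr.py
```

```text
[ 0.52500153  0.21583542 -0.171557  ] -9.829492096657262
[ 0.7 -0.1  0.1  0.5  0.8 -0.7  0.6 -0.2  0.7 -1.3 -2.  -0.6 -0.3 -0.1
  0.3  1.4 -0.1]Traceback (most recent call last):
  File "fr.py", line 20, in <module>
    print(r.x,np.degrees(r.x[2])); f=res(r.x); print(f[:17].round(1)); print(f[17:].reshape(-1,2).round(1))
                                                                             ~~~~~~~~~~~~~~^^^^^^
ValueError: cannot reshape array of size 15 into shape (2)
```

```bash
sed -i 's/f\[:17\]/f[:18]/;s/f\[17:\]/f[18:]/' fr.py; python3 fr.py
```

```text
[ 0.52500153  0.21583542 -0.171557  ] -9.829492096657262
[ 0.7 -0.1  0.1  0.5  0.8 -0.7  0.6 -0.2  0.7 -1.3 -2.  -0.6 -0.3 -0.1
  0.3  1.4 -0.1  0.5]
[[-1.3  3.2]
 [ 0.2 -1. ]
 [-0.1 -2. ]
 [-0.7 -3. ]
 [-0.9 -1.7]
 [ 1.3 -1.8]
 [ 1.2 -1.4]]
load [[0.47121352 0.26270599 0.051     ]]
front [[0.61507026 0.23778135 0.03      ]]
```

View pics/o0.png

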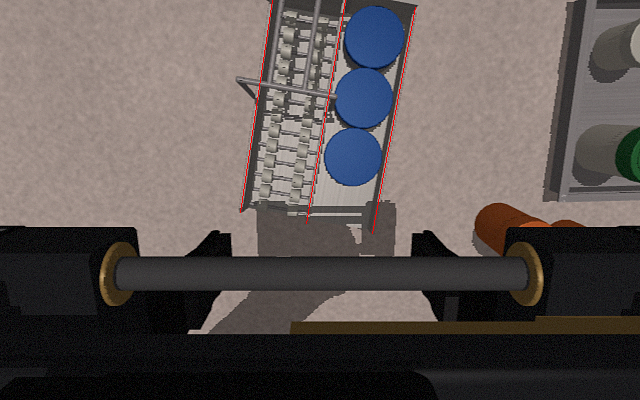

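```bash
cat > a3.py <<'E'
import pickle
from workcell import env
from h import *
env.goto([.45,-.22,.32],[-90,0,180]); p=env.grab_frame('wrist')
pickle.dump(p,open('Wt.pkl','wb'))
cv2.imwrite('pics/w_tray.png',p['image'])
for t in('jar_a','small_jar','beaker','sand_timer'):
    print(t,[(round(d['score'],2),np.round(d['xyz'],3)) for d in env.search_frame(p,t)])
for x0 in((.48,-.135),(.606,-.318)):
    for c,m,a in green(p):
        q,f=fitlid([(p,c)],x0); print(x0,c,q.round(4),a,cv2.contourArea(lidhull(p,*q)))
s=env.read_state();print(s['clock'],s['force'],s['wrist_torque'])
E
python3 a3.py
```

```text
jar_a [(0.95, array([ 0.387, -0.028,  0.092])), (0.79, array([ 0.601, -0.31 ,  0.093])), (0.71, array([ 0.374, -0.122,  0.074])), (0.58, array([ 0.481, -0.136,  0.093]))]
small_jar [(0.68, array([ 0.591, -0.134,  0.066])), (0.45, array([ 0.598, -0.31 ,  0.091]))]
beaker [(0.97, array([ 0.482, -0.325,  0.041]))]
sand_timer [(0.98, array([ 0.54 , -0.221,  0.101]))]
(0.48, -0.135) [414.61319444  24.503125  ] [ 0.6026 -0.3151] 2880 3519.3707993466796
(0.48, -0.135) [241.61415792 143.38623104] [ 0.4819 -0.1313] 2571 2701.559723335842
(0.606, -0.318) [414.61319444  24.503125  ] [ 0.6026 -0.3151] 2880 3519.371143413692
(0.606, -0.318) [241.61415792 143.38623104] [ 0.4819 -0.1313] 2571 2701.5596464420087
5.3917 [ 0.65623851 -0.39679437  0.17983234] [-0.01311482 -0.00284514  0.04371007]
```

View pics/w_tray.png

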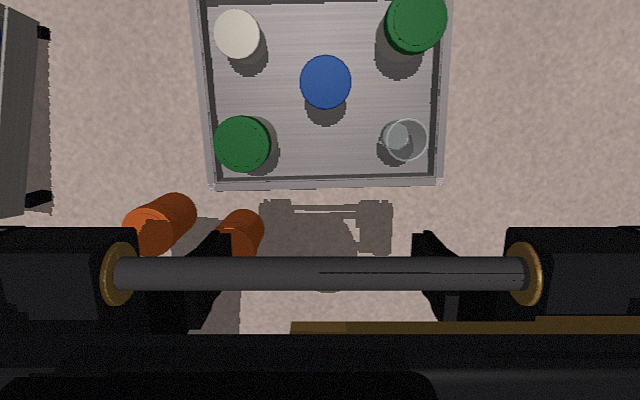

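```bash
cat > b1.py <<'E'
import sys
from workcell import env
from h import *
D=[-90,0,180]
def W(n=8):
    f=[]
    for _ in range(n): env.dwell(.05); f.append(env.read_state()['force'])
    return np.mean(f,0)
def pick(x,y,zb):
    env.gripper_to(1.0)
    env.goto([x,y,.20],D); f0=W()
    hit=env.move_straight([x,y,zb+.058],rate=.15,force_limit=12); print('hit',hit,env.read_state()['position'])
    if hit: sys.exit()
    env.gripper_to(0.0,grasp_force=35); print('open',env.read_state()['opening']*87)
    env.move_straight([x,y,.20],rate=.15); f1=W(); print('dF',f1-f0, 'open',env.read_state()['opening']*87,'t',env.read_state()['clock'])
def place(x,y):
    env.move_straight([x,y,.20],rate=.3)
    env.move_straight([x,y,.070],rate=.2)
    hit=env.move_straight([x,y,.052],rate=.03,force_limit=2.5); print('down',hit,env.read_state()['position'])
    env.gripper_to(1.0); env.move_straight([x,y,.20],rate=.25); print('t',env.read_state()['clock'])
E
cat > b.py <<'E'
from b1 import *
pick(.482,-.1325,.004)
p=env.grab_frame('side'); cv2.imwrite('pics/lift1.png',p['image'])
place(.60,.02)
p=env.grab_frame('side'); cv2.imwrite('pics/place1.png',p['image'])
E
python3 b.py
```

```text
hit False [ 0.48269738 -0.1325167   0.06267752]
open 61.24409604284304
dF [-0.47167351 -0.0312917  -4.4107378 ] open 61.05899021551087 t 9.7833
down True [0.60042655 0.0206504  0.05798163]
t 13.3667
```

View pics/place1.png

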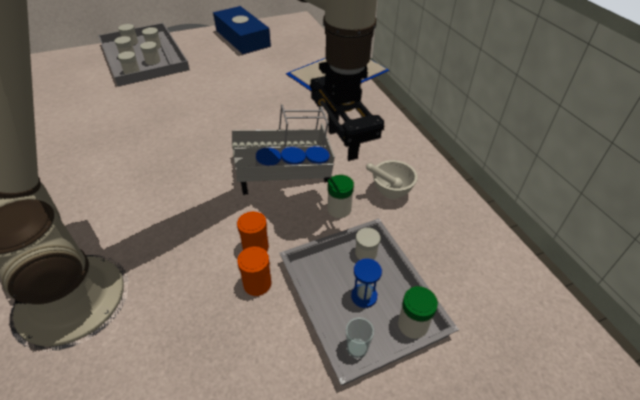

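```bash
cat > c.py <<'E'
from b1 import *
pick(.605,-.3145,.004)
p=env.grab_frame('side'); cv2.imwrite('pics/lift2.png',p['image'])
E
python3 c.py
```

```text
hit False [ 0.60584197 -0.31486563  0.06320861]
open 61.073155883533786
dF [ 0.27850782  0.06988275 -2.10612774] open 61.323854739561945 t 18.4167
```

View pics/lift2.png

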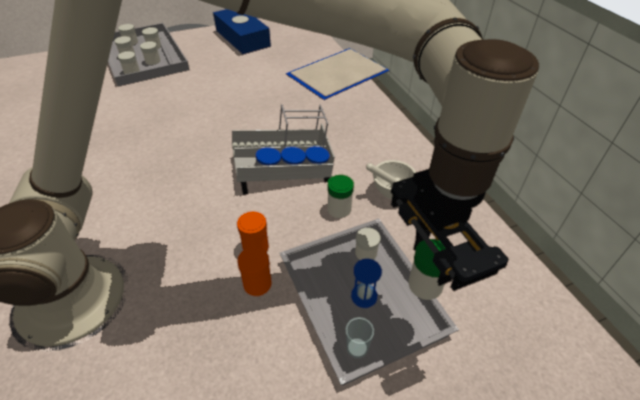

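```bash
cat > l.py <<'E'
from b1 import *
q=np.load('rack.npy'); c,s=np.cos(q[2]),np.sin(q[2])
yaw=180+np.degrees(q[2]); O=[-90,-8,yaw]
def base(rx,ry,rz): return np.array([q[0]+c*rx-s*ry,q[1]+s*rx+c*ry,rz])
n=-R(O).as_matrix()[:,1]
def tcp(h,hb=.059,dy=0,dx=0): 
    return base(-.061+dx,.037+dy,.051)+n*hb+np.array([0,0,h])
E
cat > c2.py <<'E'
from l import *
print(n, -R([-90,0,180]).as_matrix()[:,1], tcp(.05))
env.move_straight([.47,.0,.22],rate=.35)
env.move_straight(tcp(.09),rotation=O,rate=.3)
env.move_straight(tcp(.045),rate=.2)
st=env.read_state(); print(st['position']-tcp(.045),st['tool_rot'],st['clock'])
for k in('scene','side','wrist'):
    p=env.grab_frame(k); cv2.imwrite(f'pics/ld_{k}.png',p['image'])
    if k=='scene':
        b=R(st['tool_rot']).as_matrix()[:,1]*.059+st['position']
        cv2.imwrite('pics/ld_z.png',cv2.resize(p['image'][180:340,320:500],None,fx=3.7,fy=3.7,interpolation=2))
E
python3 c2.py
```

```text
[ 0.13713006 -0.02375917  0.99026807] [2.46519033e-32 2.22044605e-16 1.00000000e+00] [0.4793042  0.2613042  0.15942582]
[ 0.00010276 -0.00143715  0.00029583] [-89.91979811  -8.00505217 170.10262545] 21.0
```

View pics/ld_z.png

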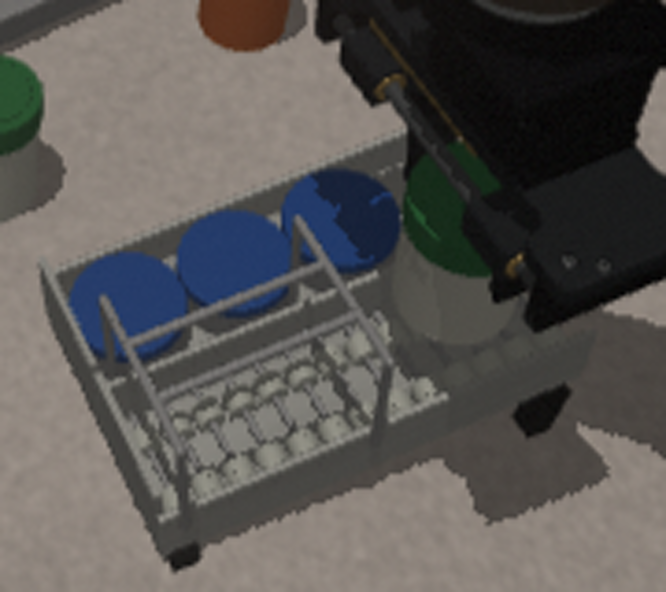

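View pics/ld_side.png

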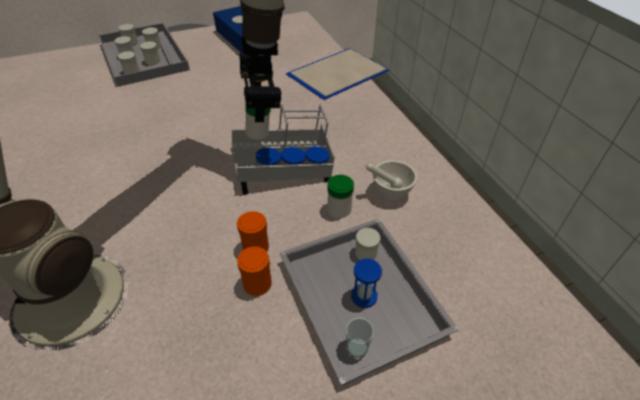

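View pics/ld_wrist.png

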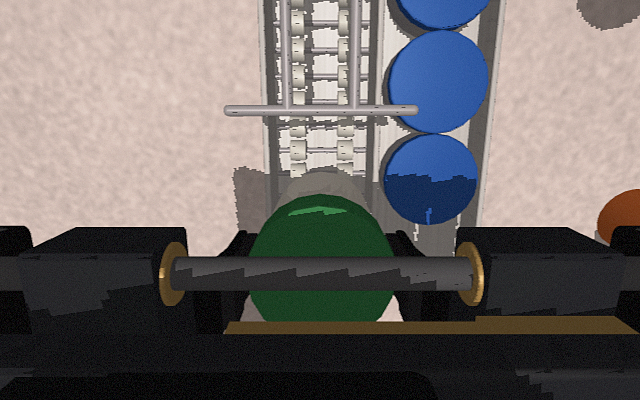

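```bash
cat > c3.py <<'E'
from l import *
hit=env.move_straight(tcp(.006),rate=.1,force_limit=6); print(hit,env.read_state()['position']-tcp(0),env.read_state()['force'])
if not hit:
    hit=env.move_straight(tcp(-.006),rate=.03,force_limit=2.5); print(hit,env.read_state()['position']-tcp(0),env.read_state()['force'])
p=env.grab_frame('scene'); cv2.imwrite('pics/in_z.png',cv2.resize(p['image'][180:340,320:500],None,fx=3.7,fy=3.7,interpolation=2))
E
python3 c3.py
```

```text
False [0.00040879 0.00020777 0.00638232] [ 0.6451799  -0.07683714 -2.17589822]
True [ 0.00110518  0.00036975 -0.00234759] [ 0.71715156 -0.62766486  3.18786166]
```

View pics/in_z.png

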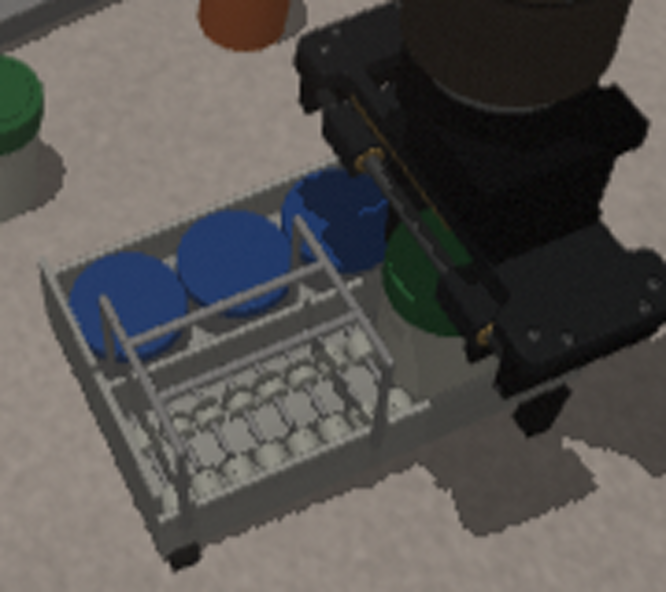

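Seated on the bed between the plates. Release.

```bash
cat > c4.py <<'E'
from l import *
env.gripper_to(1.0); env.dwell(.3)
env.move_straight(tcp(.11),rate=.2)
env.dwell(.6)
p=env.grab_frame('scene'); cv2.imwrite('pics/rel_z.png',cv2.resize(p['image'][180:340,320:500],None,fx=3.7,fy=3.7,interpolation=2))
for d in env.search_frame(p,'jar_a'): print(d['score'],np.round(d['xyz'],3))
p=env.grab_frame('wrist'); cv2.imwrite('pics/rel_w.png',p['image'])
print(base(.085,.037,.03),env.read_state()['clock'])
E
python3 c4.py
```

```text
0.93 [ 0.367 -0.097  0.074]
0.9 [0.629 0.252 0.113]
0.85 [0.61  0.039 0.076]
0.73 [0.39  0.001 0.069]
[0.61507026 0.23778135 0.03      ] 24.625
```

View pics/rel_z.png

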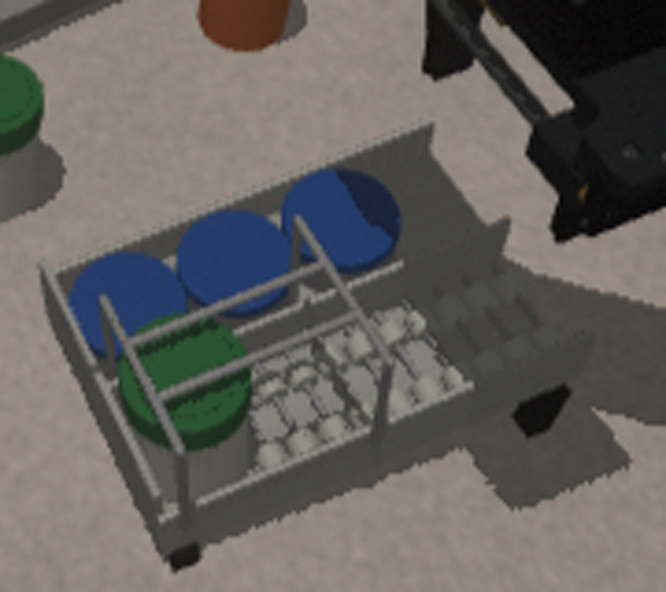

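View pics/rel_w.png

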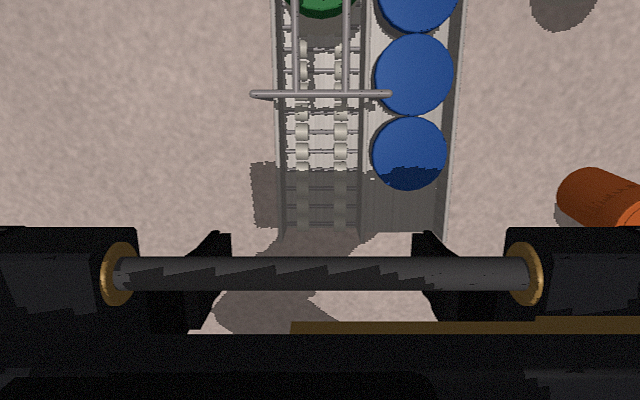

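```bash
cat > e.py <<'E'
from l import *
env.move_straight([.47,.08,.22],rotation=[-90,0,180],rate=.3)
pick(.600,.0205,0.0)
env.move_straight([.47,.06,.22],rate=.3)
env.move_straight(tcp(.09),rotation=O,rate=.3)
env.move_straight(tcp(.045),rate=.2)
st=env.read_state(); print(st['position']-tcp(.045),st['clock'])
p=env.grab_frame('wrist'); cv2.imwrite('pics/ld2_wrist.png',p['image'])
p=env.grab_frame('scene'); cv2.imwrite('pics/ld2_z.png',cv2.resize(p['image'][180:340,320:500],None,fx=3.7,fy=3.7,interpolation=2))
E
python3 e.py
```

```text
hit False [0.60079221 0.020656   0.05895655]
open 61.01782820205622
dF [-3.79437893e-02 -3.60205257e-03 -4.42041218e+00] open 61.305350278694455 t 29.8167
[ 1.44347898e-04 -1.34140146e-03  8.57025608e-05] 31.625
```

View pics/ld2_wrist.png

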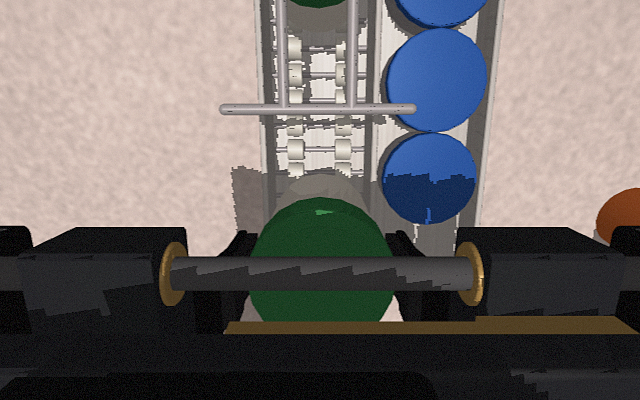

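View pics/ld2_z.png

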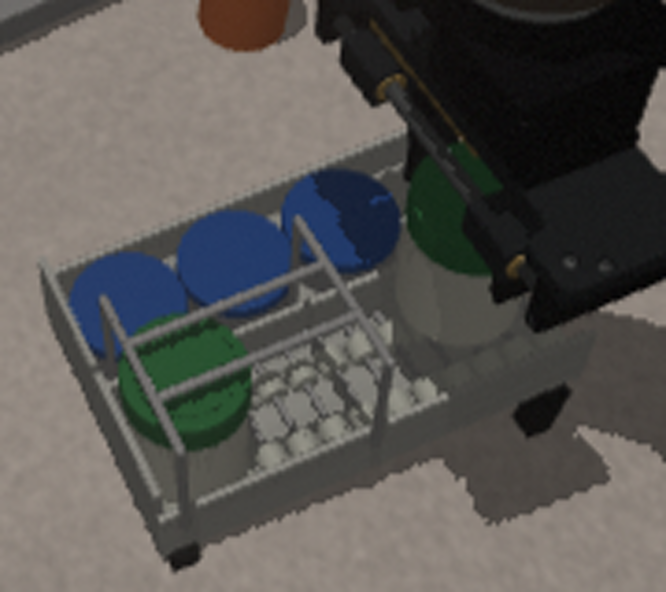

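Same alignment as before; lower, release, back off.

```bash
cat > g.py <<'E'
from l import *
hit=env.move_straight(tcp(.004),rate=.1,force_limit=6); print(hit)
hit=env.move_straight(tcp(-.006),rate=.03,force_limit=2.5); print(hit,env.read_state()['position']-tcp(0),env.read_state()['force'])
env.gripper_to(1.0); env.dwell(.3)
env.move_straight(tcp(.13),rate=.2); env.dwell(1.0)
P=[env.grab_frame('scene'),env.grab_frame('side')]
p=P[0]
for X in([.085,.03],[.085-.0614,.0386]):
    b=base(X[0],.037,X[1]); top=b+n*.088
    pts=[top+.031*(np.cos(t)*np.array([c*np.cos(.1396),s*np.cos(.1396),-np.sin(.1396)])+np.sin(t)*np.array([-s,c,0])) for t in th]
    for p in P: cv2.polylines(p['image'],[proj(p,np.array(pts)).round().astype(np.int32)],True,(0,0,255),1)
cv2.imwrite('pics/fin_z.png',cv2.resize(P[0]['image'][180:340,320:500],None,fx=3.7,fy=3.7,interpolation=2))
cv2.imwrite('pics/fin_s.png',P[1]['image']); print(env.read_state()['clock'])
E
python3 g.py
```

```text
False
True [ 0.00162609  0.00060378 -0.00233938] [ 1.65094581 -0.24535166  4.7003522 ]
35.5833
```

View pics/fin_z.png

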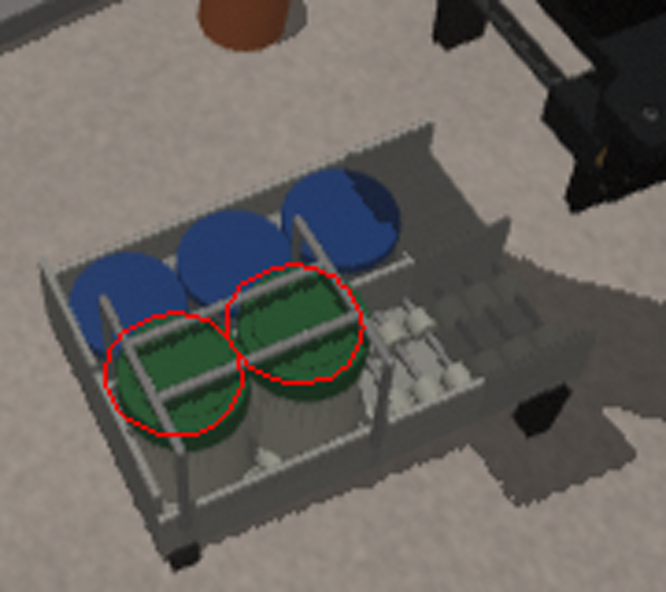

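View pics/fin_s.png

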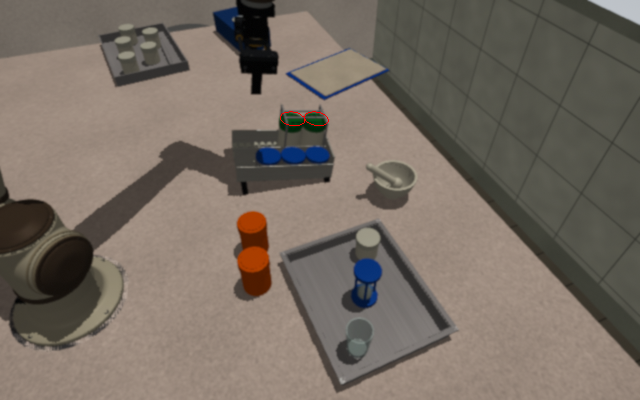

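```bash
cat > k.py <<'E'
from l import *
env.move_straight([.56,.22,.31],rotation=[-90,0,180+np.degrees(q[2])],rate=.2)
p=env.grab_frame('wrist')
cv2.imwrite('pics/fin_w.png',cv2.resize(p['image'][20:240,210:450],None,fx=2.7,fy=2.7,interpolation=2)); 
sc=env.grab_frame('scene')
for g in green(p): print(g[0],g[2])
for z,x in((.118,.085),(.126,.0236)): 
    b=base(x,.037,0)+n*.088; b[2]=(.030 if x>.05 else .0386)+.087; print(proj(p,b), b)
for t in('small_jar','beaker','sand_timer','mortar'): print(t,[np.round(d['xyz'],3) for d in env.search_frame(sc,t)][:1])
print(env.read_state()['clock'])
E
python3 k.py
```

```text
[292.21176471  87.87058824] 85
[267.4704142  117.71597633] 338
[291.57056146 147.16805766] 2636
[315.95643154 118.60580913] 482
[268.27011494 180.73275862] 348
[315.80193237 180.23913043] 414
[292.52439024 208.10365854] 164
[[293.19974904 113.46177497]] [0.62713771 0.23569054 0.117     ]
[[293.83188463 177.52651581]] [0.56663905 0.24617255 0.1256    ]
small_jar [array([ 0.602, -0.114,  0.055])]
beaker [array([ 0.479, -0.308,  0.058])]
sand_timer [array([ 0.551, -0.214,  0.069])]
mortar [array([0.744, 0.022, 0.046])]
36.6083
```

View pics/fin_w.png

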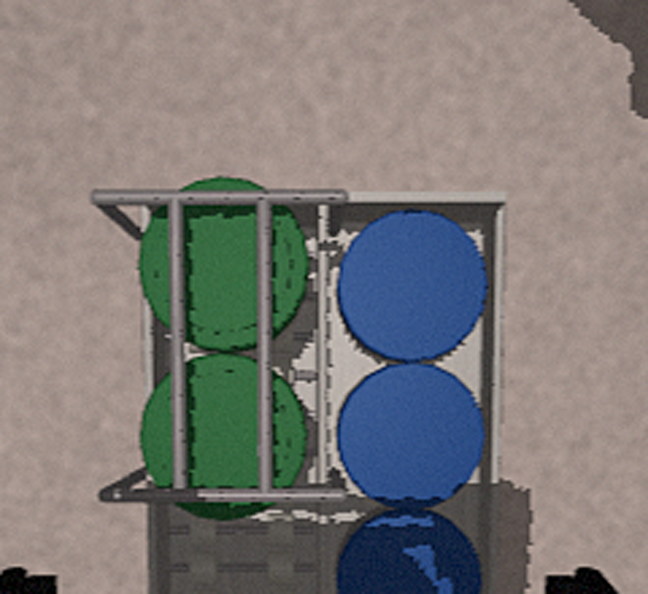

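```bash
python3 -c "
from workcell import env
env.dwell(.3); print(env.read_state()['clock'],env.read_state()['qvel']); env.close_job()"
```

```text
36.9083 [ 0.03051864  0.01625847 -0.05526711  0.01218281  0.03143066  0.05657117]
the job is handed in; nothing more can be done
```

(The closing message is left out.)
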